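# Hang the lantern on the sprung lamp hook

### The arm

A 6-joint arm with a two-finger parallel gripper is mounted at the origin on the work surface. World frame = base frame: x ahead of the robot, y to its left, z up, the work surface at z = 0. Lengths are in m, angles in rad, forces in N, time in s.
With the tool pointing down it reaches from about 0.375 to 0.9 m from the base axis. Payload 3.1 kg.
Tool frame: the origin (TCP) lies midway between the tips of the shut fingers; the grasp point (between the pads) lies manip.grip_depth behind it (manip.grip_depth is the distance from the TCP to the grasp point, in m); z points along the fingers, y is the direction in which the jaws open and shut (so a half turn about z gives the same grasp; the last joint's range is limited). The gripper opens to 85 mm and grips with 20 to 120 N. Pads are 22 mm wide; open, the fingers measure 114 mm over their backs; the gripper's body (76 mm by 85 mm) begins 54 mm behind the grasp point. The pads swing forward as they close: fully open they stand 13 mm farther back than shut.
Start: joints at [-0.178, 0.527, 1.433, -0, 1.181, -0.178], TCP at [0.625, 0, 0.231] pointing down, gripper open.
Joint ranges: [-3.08, 3.08], [-0.75, 2.2], [0.22, 2.44], [-1.43, 4.57], [0, 2.65], [-2.85, 2.85]. Speed limits (rad/s): [2.79, 2.79, 3.14, 3.14, 3.14, 3.14].

### API

Orientations are given as a unit quaternion [x, y, z, w].
In Python, from station import manip, vision gives the robot as it stands.
- The arm moves only by the shell command python3 -m crank 'ROWS' [FORCE]. ROWS is JSON, a list of rows, each an object with "grip": the closure, from 0 (fully open) to 1 (shut); "offset": the shift along the tool's x, y, z in mm, a list of three; "angular": the turn, a rotation vector about the tool's x, y, z in degrees, a list of three. A call has 1 to 10 rows; each row is the pose to reach, as a shift and turn from the pose commanded when the call began, along the tool's axes at that moment; what a row does not reach only later rows make up. A row lasts 1/10 s, in which the tool goes at most 50 mm and 8.59 degrees, less where a joint would pass 70% of its speed; a pose out of reach is approached as far as the arm can. A call with a gripper value outside its range is refused whole. The fingers move at their own pace and stop on an object; FORCE is the grip in N (left out, the last holds). Time passes only in rows, so rows that repeat a pose let the fingers close. It gives the time, the measured TCP pose, the force and the opening at its end, in the units of the state.
- manip.sense(): the state, without advancing time (a new reading comes with each control period).
- vision.snapshot(name): name is "scene" or "side" or "wrist"; returns a dict with "pixels" (400x640x3 uint8, red, green, blue), "intrinsics" (3x3 intrinsics, pixels), "R" (3x3) and "t" (3): a world point X has camera coordinates R X + t. Camera axes: x right, y down, z forward; pixel columns grow to the right and rows downward; lengths in m; the calibration is good to about 2 mm. A picture is of the moment at which its call begins. There is no depth.
- manip.sign_off(): hands the job in, once; it reports no verdict.
The state is a dict: "t": time; "q": joint angles; "qd": joint speeds; "tau": joint torques, N m; "tcp_pos": TCP position; "tool_rot": TCP orientation; "force": force on the tool from outside, world axes, zero at the start; "ft_torque": the same for the moment, N m; "finger_gap": opening from 0.0 (shut) to 1.0 (fully open).
Only numpy, scipy, OpenCV 4.12 (cv2) and the standard library are available. Lean on these libraries where they do the work, as an engineer would, in place of code of your own. Each camera call takes 0.05 s, during which the arm holds its last target.

### The job

Hang the lantern on the sprung lamp hook over the corner shelf: pull the hook down by its grip, pass it under the lantern's wire bail where the lantern stands, and let it ride up in your hand, slowly, a few centimetres a second. Let go only when the spring carries the lantern by itself, hanging straight and clear of the shelf, so that it neither jumps, drops nor swings; handle the lantern gently and leave the other tackle where it lies.

Things in the scene. Friction and masses are not known exactly. Their poses are not given: they have to be found in the camera images.
- hook_grip (a point): Middle of the lamp hook's grip: an upright black ribbed cylinder, 20 mm diameter, 36 mm tall, between a thin rod above and the hook below, at first 340 mm above the bench. Take it tilted, from the side opposite to the hook's tip (the robot's side). Axes of the hook: z up along the rod, x the way that the tip stands off, roughly away from the robot.
- hook_seat (a point): Where a hung wire rests: middle of the inner bottom of the hook, 60 mm below the grip's middle, same axes. Hook of 6 mm steel wire: underside 6 mm below this point; top of its free tip 19 mm above it, outer face of the tip 17 mm towards x; outer face of its back 15 mm towards -x; gape 18 mm.
- hook_rod (a joint): How far the hook is drawn down out of its tube, in m: 0 fully up (as it starts), at most 0.17. The spring pulls it up with about 1.5 N at 0, growing by 55 N per metre (the hook's own weight already taken off), with 0.1 N of rubbing. Let go, the empty hook flies up.
- hook: The hook with its grip (origin at the seat point). Its 7 mm rod slides out of an aluminium spring tube, 22 mm diameter (end caps 25 mm), whose lower end is 85 mm above the grip's middle with the rod fully up. The tube hangs from an eye 625 mm above the bench and swings freely every way but does not turn about its length, so the held hook can be led sideways.
- lantern: LED lantern standing loose on the shelf roughly below the hook: black base 90 mm diameter, clear globe, black cap with its top 86 mm above the foot, and a fixed upright bail of 5 mm steel wire over it. Origin centre of underside, z up; the bail stands in the y-z plane. Weighs 0.2 to 0.7 kg by the cells in it, unseen; the spring carries any of these clear of the shelf, each at its own height.
- bail_top (a point): Middle of the underside of the top of the bail, 125 mm above the lantern's foot; the wire is 5 mm thick above this point and falls away slightly to both sides. The opening below is 39 mm high over the cap and some 60 mm wide. Lantern axes: the hook passes through the bail along x.
- lantern_foot (a point): Centre of the lantern's underside, lantern axes.
- shelf: Triangular birch plywood corner shelf with the pipe gallows that carries the hanger; its top is 30 mm above the bench. Origin on the bench plumb below the hanging hook, x towards the corner (away from the robot). The gallows' post, 22 mm thick, stands 195 mm towards x; its arm runs above the hanger, 655 mm above the bench.
- organiser: Bystander: clear lure organiser, 95 x 150 x 33 mm, on the shelf; origin at its underside.
- reel: Bystander: red plastic reel lying flat, 88 mm diameter, 58 mm tall with its crank knob; origin at its underside.
- pirk_a: Bystander: chrome pirk (bar lure) lying on the shelf, 14 x 14 x 120 mm; origin at its underside.
- pirk_b: Bystander: the other chrome pirk, the same.

How it is judged:
On the way, in this order (a step that is already met when the one before it is completed fails the run):
1. the hook, drawn down, sits under the lantern's bail while the lantern still stands on the shelf (distance between hook_seat and bail_top below 0.02 m and value of joint hook_rod above 0.1 m and height (world z) of lantern_foot below 0.034 m and angle between lantern's own z axis and vertical below 0.12 rad), for 0.05 s.
2. the lantern is lifted off the shelf on the hook (distance between hook_seat and bail_top below 0.012 m and height (world z) of lantern_foot above 0.042 m), for 0.1 s.
At the end, for the whole second after the job is handed in: The lantern hangs from the hook alone, its bail in the bottom of the hook (within 12 mm), its foot at least 12 mm above the shelf, upright within 0.2 rad, moving slower than 0.08 m/s, let go (all of step 2 and contact force between hook and lantern above 0.5 N and angle between lantern's own z axis and vertical below 0.2 rad and linear speed of lantern below 0.08 m/s); the robot touches nothing.
It fails at once if the lantern, off the shelf, jumps up or drops: the hook moves faster than 0.10 m/s up or down (height (world z) of lantern_foot above 0.036 m and (velocity of joint hook_rod below -0.1 m/s or velocity of joint hook_rod above 0.1 m/s)).
It fails at once if the hook flies up: faster than 0.35 m/s (velocity of joint hook_rod below -0.35 m/s).
It fails at once if the lantern is handled roughly: the hook forced against it with more than 15 N, or the fingers with more than 5 N (contact force between hook and lantern above 15 N or contact force between the fingers and lantern above 5 N).
It fails at once if the lantern is tipped by more than 0.35 rad or swung faster than 0.25 m/s (angle between lantern's own z axis and vertical above 0.35 rad or linear speed of lantern above 0.25 m/s).
It fails at once if other tackle is moved by more than 20 mm (distance of any of organiser, reel, pirk_a, pirk_b from where it was at the start of the episode above 0.02 m).
It also fails if it takes over 56 s, if anything falls off the work surface, if the arm or the gripper's body presses on something with over 40 N, if the wrist force passes 120 N, or if a joint passes its speed limit or range.

## Working session

There is one attempt and no reset: what is moved stays moved. The work goes in short steps, Python scripts to look and compute and a shell command to move; the robot and the scene stay as the last step left them, time stands still between calls to the robot, and variables do not carry over. Pictures are saved under pics/ and viewed, and the job is handed in when it is done.

```bash
ls; mkdir -p pics; python3 - <<'E'
from station import manip, vision
import cv2,numpy as np
print(manip.sense(), manip.grip_depth)
for n in ["scene","side","wrist"]:
    s=vision.snapshot(n); cv2.imwrite(f"pics/{n}0.png",s["pixels"][:,:,::-1]); np.savez(f"pics/{n}0.npz",**s)
    print(n,s["intrinsics"].tolist(),(-s["R"].T@s["t"]).round(3),s["R"].round(3).tolist())
E
```

```text
pics
{'t': 0.0, 'q': array([-1.78485478e-01,  5.28454761e-01,  1.43390153e+00,  5.39124048e-06,
        1.18140835e+00, -1.78523005e-01]), 'qd': array([-0.0024225 , -0.00213552,  0.00020382,  0.00103127,  0.00083334,
       -0.00145538]), 'tau': array([ 2.50220628e-04, -4.42344439e+01, -1.78024775e+01, -2.06930472e-04,
        8.36740597e-03,  2.24214921e-05]), 'tcp_pos': array([6.24282555e-01, 1.69474311e-04, 2.30340879e-01]), 'tool_rot': array([ 7.07093822e-01,  7.07118906e-01, -6.17315142e-04, -8.93482437e-04]), 'force': array([-0.34783546,  0.25105736, -0.92275909]), 'ft_torque': array([-0.0186786 ,  0.01866626, -0.06574589]), 'finger_gap': 1.003414067892353} 0.0187
scene [[411.2247881251054, 0.0, 325.06756206255614], [0.0, 411.2247881251054, 199.4485974907896], [0.0, 0.0, 1.0]] [ 0.892 -0.343  0.856] [[0.74, 0.672, 0.016], [0.545, -0.585, -0.601], [-0.394, 0.454, -0.799]]
side [[423.67600946855197, 0.0, 323.45765509174106], [0.0, 423.67600946855197, 199.69699915250817], [0.0, 0.0, 1.0]] [ 0.514 -0.683  0.891] [[0.998, -0.056, -0.002], [-0.039, -0.675, -0.737], [0.04, 0.736, -0.676]]
wrist [[275.43001793666787, 0.0, 320.6480969707685], [0.0, 275.43001793666787, 199.99697742350958], [0.0, 0.0, 1.0]] [0.624 0.081 0.374] [[1.0, -0.001, -0.002], [-0.0, -0.948, 0.317], [-0.002, -0.317, -0.948]]
```

View pics/scene0.png

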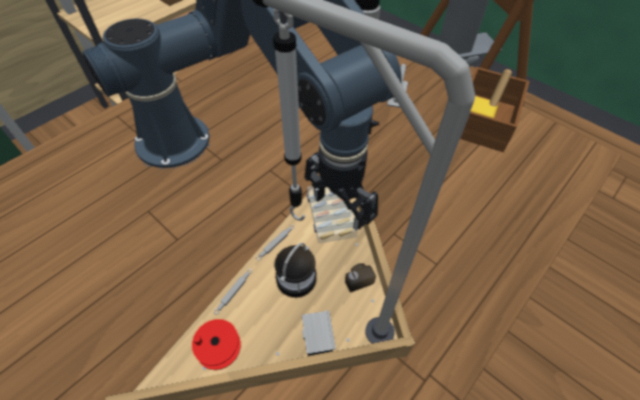

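View pics/side0.png

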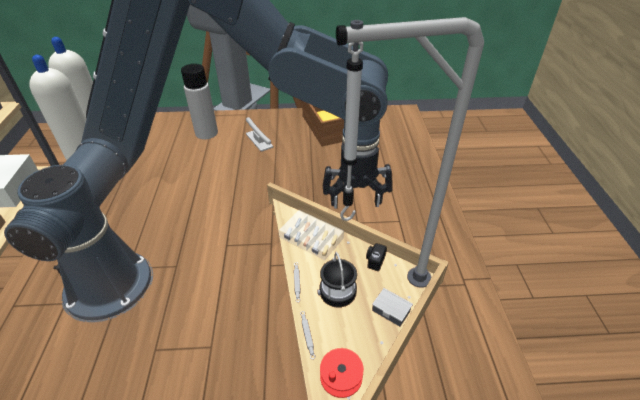

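View pics/wrist0.png

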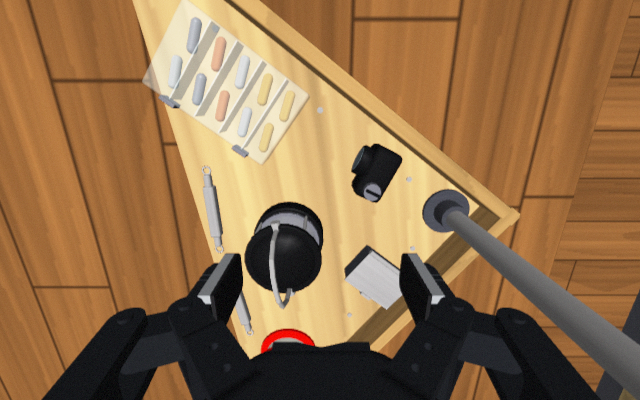

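The scene view shows the lantern near (296,270), the grip near (295,197) and the hook near (297,214). In the side view they are at (338,282), (348,197) and (348,213). I'll zoom in next.

```bash
cat > h.py <<'E'
import numpy as np,cv2
def load(n): return dict(np.load(f"pics/{n}.npz"))
def ray(s,u,v):
    d=s["R"].T@np.linalg.inv(s["intrinsics"])@np.array([u,v,1.]); return -s["R"].T@s["t"],d/np.linalg.norm(d)
def plane(s,u,v,z):
    o,d=ray(s,u,v); return (o+d*(z-o[2])/d[2]).round(4)
def tri(*obs):
    A=np.zeros((3,3));b=np.zeros(3)
    for s,u,v in obs:
        o,d=ray(s,u,v);P=np.eye(3)-np.outer(d,d);A+=P;b+=P@o
    x=np.linalg.solve(A,b); return x.round(4),[round(float(np.linalg.norm((np.eye(3)-np.outer(ray(s,u,v)[1],ray(s,u,v)[1]))@(x-ray(s,u,v)[0])))*1000,1) for s,u,v in obs]
def proj(s,X):
    c=s["R"]@np.array(X)+s["t"];p=s["intrinsics"]@c;return (p[:2]/p[2]).round(1)
def crop(n,x,y,w,h,k,out):
    im=cv2.imread(f"pics/{n}.png")[y:y+h,x:x+w];cv2.imwrite(f"pics/{out}.png",cv2.resize(im,None,fx=k,fy=k,interpolation=cv2.INTER_CUBIC))
E
python3 -c "
from h import *
crop('scene0',250,150,110,150,4,'c1');crop('side0',300,130,100,180,3.3,'c2')"
```

```text
(no output)
```

View pics/c1.png

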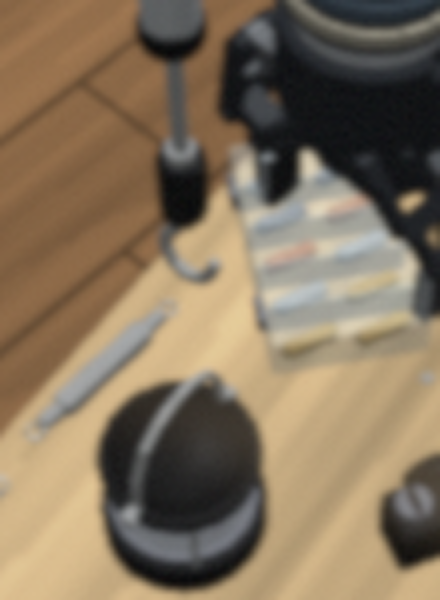

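View pics/c2.png

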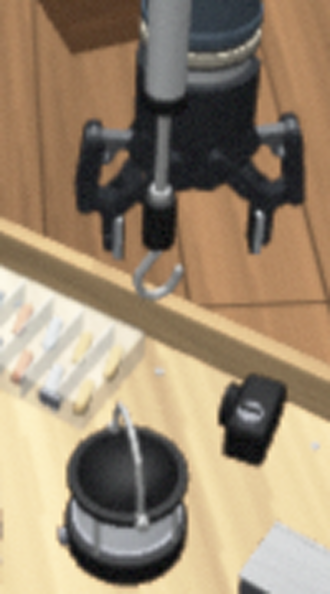

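```bash
python3 -c "
from h import *
A,B,W=load('scene0'),load('side0'),load('wrist0')
g=tri((A,295.5,195.8),(B,347.9,197.3));print('grip',g)
print('grip bottom',tri((A,250+184/4,150+222/4),(B,300+158/3.3,130+250/3.3)))
print('tube bottom',tri((A,250+172/4,150+52/4),(B,300+166/3.3,130+108/3.3)))
print('tip',tri((A,250+212/4,150+266/4),(B,300+178/3.3,130+268/3.3)))
print('cap rim wrist centre ray at z=.116',plane(W,284,250,.11))
# dark mask lantern base
"
python3 - <<'E'
from h import *
crop('wrist0',220,180,130,140,5,'c3')
E
```

```text
grip (array([ 0.5954, -0.0735,  0.3346]), [0.1, 0.1])
grip bottom (array([ 0.5965, -0.0747,  0.312 ]), [0.7, 0.7])
tube bottom (array([ 0.5974, -0.0756,  0.4188]), [1.9, 1.9])
tip (array([ 0.6102, -0.073 ,  0.2935]), [1.6, 1.6])
cap rim wrist centre ray at z=.116 [ 0.5842 -0.064   0.11  ]
```

View pics/c3.png

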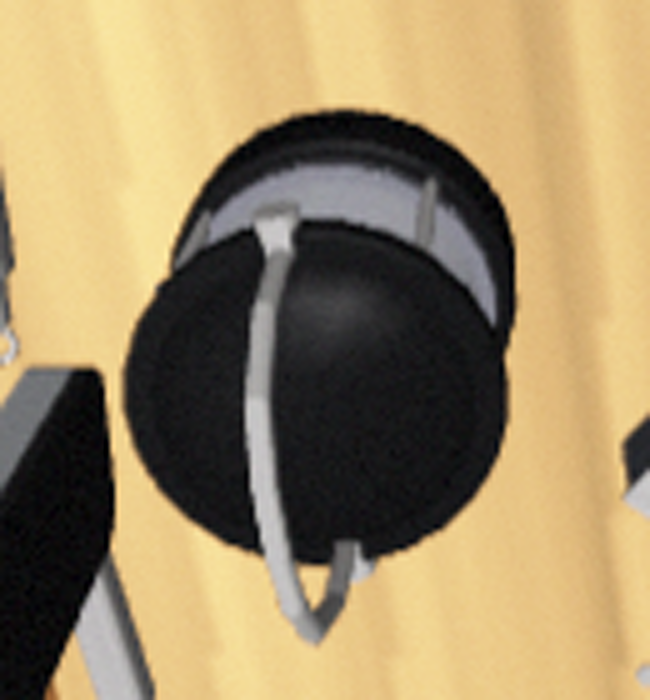

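```bash
python3 -c "
from h import *
A,B,W=load('scene0'),load('side0'),load('wrist0')
a=lambda x,y:(A,250+x/4,150+y/4)
b=lambda x,y:(B,300+x/3.3,130+y/3.3)
w=lambda x,y:(W,220+x/5,180+y/5)
print('near foot',tri(a(130,512),b(143,518)),tri(a(130,512),b(143,518),w(352,560)))
print('far foot on planes',[plane(*w(275,235),z) for z in (.1,.11,.09)])
print('near foot',[plane(*w(352,560),z) for z in (.1,.11,.09)])
print('base l/r bottoms: side',plane(*b(127,583),.03),plane(*b(66,545),.035),plane(*b(187,545),.035))
print('scene',plane(*a(185,590),.03),plane(*a(107,530),.035),plane(*a(264,525),.035))
print('wrist',plane(*w(175,265),.04),plane(*w(515,265),.04), plane(*w(350,110),.04))
for z in (.035,.1,.116,.155): print(z,'cap',plane(*w(316,391),z))
# shelf corner check, post base
print('post base',plane(W,446,210,.03),plane(A,380,328,.03),plane(B,419,278,.03))
"

```

```text
near foot (array([ 0.5897, -0.1182,  0.1028]), [0.6, 0.6]) (array([ 0.5897, -0.1199,  0.1058]), [1.7, 0.6, 1.2])
far foot on planes [array([ 0.5741, -0.0415,  0.1   ]), array([ 0.576, -0.037,  0.11 ]), array([ 0.5723, -0.0459,  0.09  ])]
near foot [array([ 0.5879, -0.1251,  0.1   ]), array([ 0.5892, -0.1176,  0.11  ]), array([ 0.5865, -0.1327,  0.09  ])]
base l/r bottoms: side [ 0.5799 -0.1206  0.03  ] [ 0.5379 -0.0894  0.035 ] [ 0.6256 -0.0945  0.035 ]
scene [ 0.6152 -0.109   0.03  ] [ 0.5616 -0.1144  0.035 ] [ 0.622  -0.0547  0.035 ]
wrist [ 0.536 -0.077  0.04 ] [ 0.6266 -0.077   0.04  ] [ 0.5842 -0.0334  0.04  ]
0.035 cap [ 0.5712 -0.1181  0.035 ]
0.1 cap [ 0.5813 -0.0799  0.1   ]
0.116 cap [ 0.5839 -0.0705  0.116 ]
0.155 cap [ 0.59   -0.0475  0.155 ]
post base [ 0.7904 -0.0481  0.03  ] [ 0.7871 -0.0403  0.03  ] [ 0.7876 -0.0493  0.03  ]
```

```bash
cat >> h.py <<'E'
from scipy.spatial.transform import Rotation as Rn
def goalR(pitch,yaw=0):
    p,y=np.radians([pitch,yaw]);z=np.array([np.cos(p)*np.cos(y),np.cos(p)*np.sin(y),-np.sin(p)]);Y=np.array([np.sin(y),-np.cos(y),0])
    return Rn.from_matrix(np.c_[np.cross(Y,z),Y,z])
def move(P,pitch=None,yaw=0,grasp=True):
    """P world grasp point (or TCP): prints offset mm, angular deg from the measured pose"""
    from station import manip
    s=manip.sense();R0=Rn.from_quat(s["tool_rot"]);R1=goalR(pitch,yaw) if pitch is not None else R0
    P=np.array(P,float)
    if grasp:P=P+R1.as_matrix()[:,2]*manip.grip_depth
    print("offset",(R0.inv().apply(P-s["tcp_pos"])*1000).round(1),"ang",np.degrees((R0.inv()*R1).as_rotvec()).round(1))
E
python3 -c "
from h import *
move([.5,-.06,.37],30,0,False)"
```

```text
offset [ -60.1 -124.7 -139.3] ang [-46.8  46.8  80.9]
```

```bash
python3 -m crank '[{"grip":0,"offset":[0,-40,-25],"angular":[0,0,0]},{"grip":0,"offset":[0,-85,-70],"angular":[0,0,0]},{"grip":0,"offset":[0,-125,-110],"angular":[0,0,0]},{"grip":0,"offset":[0,-125,-140],"angular":[0,0,0]},{"grip":0,"offset":[0,-125,-140],"angular":[0,0,0]}]'
```

```text
t: 0.65
tcp_pos: [0.501, -0.0003, 0.3775]
tool_rot: [0.707, 0.707, 0.003, 0.005]
force: [1.4, 0.1, -0.2]
finger_gap: 0.997
```

```bash
python3 -m crank '[{"grip":0,"offset":[-60,0,0],"angular":[0,0,90]},{"grip":0,"offset":[-60,0,0],"angular":[0,0,90]},{"grip":0,"offset":[-60,0,0],"angular":[0,0,90]},{"grip":0,"offset":[-60,0,0],"angular":[0,0,90]},{"grip":0,"offset":[-60,0,0],"angular":[0,0,90]},{"grip":0,"offset":[-60,0,0],"angular":[0,0,90]},{"grip":0,"offset":[-60,0,0],"angular":[0,0,90]},{"grip":0,"offset":[-60,0,0],"angular":[0,0,90]},{"grip":0,"offset":[-60,0,0],"angular":[0,0,90]},{"grip":0,"offset":[-60,0,0],"angular":[0,0,90]}]'
python3 -c "
from h import *
from station import manip
print(manip.sense()['q'].round(2))
move([.52,-.0745,.37],30,0,False)"
```

```text
t: 1.65
tcp_pos: [0.4999, -0.0599, 0.3704]
tool_rot: [0.999, 0.032, -0.001, -0.0]
force: [0.4, -0.4, -0.1]
finger_gap: 1.004
[-0.34  0.22  1.53  0.    1.39  1.16]
offset [19.1 15.8  0.4] ang [-2.  60.   3.3]
```

```bash
python3 -m crank '[{"grip":0,"offset":[10,8,0],"angular":[-2,60,3]},{"grip":0,"offset":[19,16,0],"angular":[-2,60,3]},{"grip":0,"offset":[19,16,0],"angular":[-2,60,3]},{"grip":0,"offset":[19,16,0],"angular":[-2,60,3]},{"grip":0,"offset":[19,16,0],"angular":[-2,60,3]},{"grip":0,"offset":[19,16,0],"angular":[-2,60,3]},{"grip":0,"offset":[19,16,0],"angular":[-2,60,3]},{"grip":0,"offset":[19,16,0],"angular":[-2,60,3]},{"grip":0,"offset":[19,16,0],"angular":[-2,60,3]}]'
python3 -c "
from h import *
from station import manip,vision
print(manip.sense()['q'].round(2))
move([.596,-.0745,.34],30,0)
for n in ['scene','side','wrist']:
    s=vision.snapshot(n); cv2.imwrite(f'pics/{n}1.png',s['pixels'][:,:,::-1]); np.savez(f'pics/{n}1.npz',**s)
"
```

```text
t: 2.55
tcp_pos: [0.5213, -0.0694, 0.3701]
tool_rot: [0.876, 0.012, 0.482, -0.011]
force: [0.7, -0.4, 0.4]
finger_gap: 1.002
[-0.69  0.04  2.2   1.52  0.59 -0.38]
offset [15.3  8.3 97.7] ang [-1.8  2.4  0.6]
```

View pics/wrist1.png

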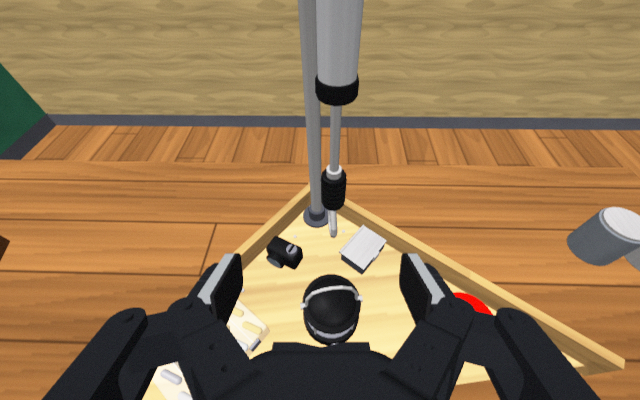

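View pics/side1.png

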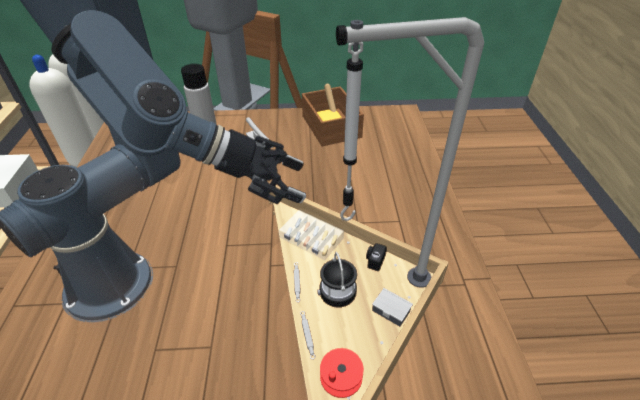

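The wrist view shows the tilted approach with the grip at about (333,187) and the bail at (331,290). I'll refine the positions from this view.

```bash
python3 -c "
from h import *
crop('wrist1',280,70,110,280,2.1,'c4');crop('wrist1',290,150,90,200,3,'c5')"
```

```text
(no output)
```

View pics/c5.png

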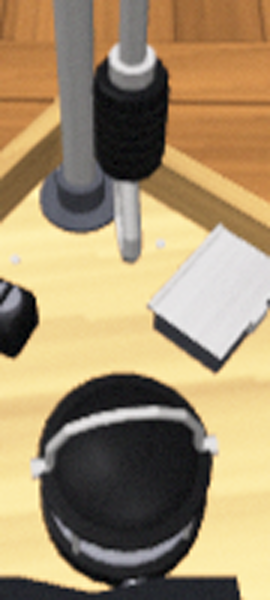

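```bash
python3 -c "
from h import *
A,B,W0,W=load('scene0'),load('side0'),load('wrist0'),load('wrist1')
c=lambda x,y:(W,290+x/3,150+y/3)
a=lambda x,y:(A,250+x/4,150+y/4)
b=lambda x,y:(B,300+x/3.3,130+y/3.3)
w=lambda x,y:(W0,220+x/5,180+y/5)
print('grip',tri((A,295.5,195.8),(B,347.9,197.3),c(131,120)), plane(*c(131,120),.34))
print('near foot',tri(a(130,512),b(143,518),w(352,560),c(210,445)))
print('far foot',tri(w(275,225),c(38,467)))
print('expected bail top proj: ')
for P in ([.582,-.079,.160],[.580,-.079,.16],[.584,-.079,.16]): print(P,[proj(s,P) for s in (A,B,W0,W)])
print('seat',proj(W,[.596,-.0745,.28]),'post',plane(W,316,212,.03))
"

```

```text
grip (array([ 0.5962, -0.0765,  0.3378]), [1.7, 1.3, 1.2]) [ 0.5948 -0.0776  0.34  ]
near foot (array([ 0.589 , -0.1206,  0.1053]), [2.5, 1.0, 0.6, 2.5])
far foot (array([ 0.5748, -0.0379,  0.1029]), [0.0, 0.0])
expected bail top proj: 
[0.582, -0.079, 0.16] [array([292.3, 248.4]), array([339.2, 257.4]), array([275.3, 291.1]), array([331.4, 286.8])]
[0.58, -0.079, 0.16] [array([291.6, 247.8]), array([338.3, 257.4]), array([273.2, 291.1]), array([331.4, 288.3])]
[0.584, -0.079, 0.16] [array([293., 249.]), array([340.1, 257.3]), array([277.5, 291.1]), array([331.4, 285.3])]
seat [329.1 228. ] post [ 0.7987 -0.0464  0.03  ]
```

```bash
python3 -c "
from h import *
move([.596,-.0765,.339],30,0)"
python3 -m crank '[{"grip":0,"offset":[16,10,20],"angular":[-2,2,1]},{"grip":0,"offset":[16,10,40],"angular":[-2,2,1]},{"grip":0,"offset":[16,10,55],"angular":[-2,2,1]},{"grip":0,"offset":[16,10,60],"angular":[-2,2,1]},{"grip":0,"offset":[16,10,60],"angular":[-2,2,1]}]'
python3 -c "
from h import *
from station import manip,vision
print(manip.sense()['q'].round(2))
move([.596,-.0765,.339],30,0)
for n in ['scene','side','wrist']:
    s=vision.snapshot(n); cv2.imwrite(f'pics/{n}2.png',s['pixels'][:,:,::-1]); np.savez(f'pics/{n}2.npz',**s)
crop('scene2',230,120,150,200,3,'c6')
"
```

```text
offset [16.2 11.1 97.8] ang [-1.9  2.7  0.4]
t: 3.2
tcp_pos: [0.5819, -0.0764, 0.3517]
tool_rot: [0.868, -0.003, 0.496, -0.001]
force: [1.2, 1.0, -0.1]
finger_gap: 0.999
[-0.57  0.18  2.14  1.83  0.5  -0.6 ]
offset [-3.6  0.1 37.2] ang [ 0.   0.5 -0.4]
```

View pics/wrist2.png

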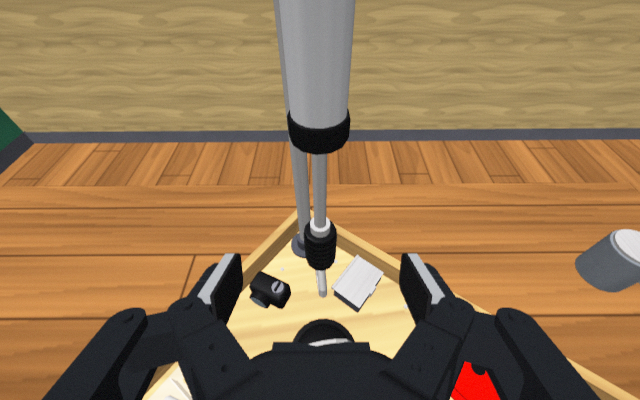

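View pics/c6.png

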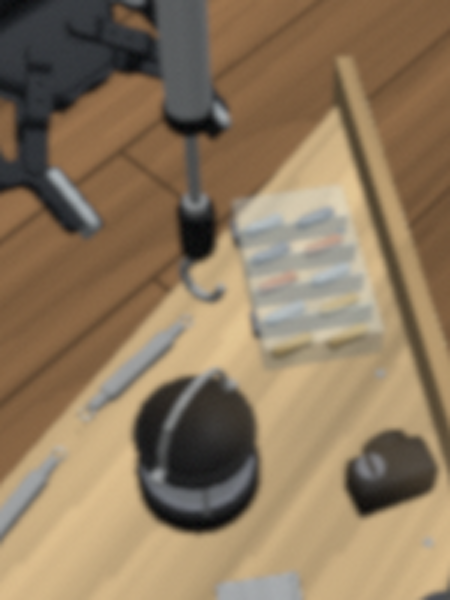

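```bash
python3 -m crank '[{"grip":0,"offset":[-4,0,12],"angular":[0,0,0]},{"grip":0,"offset":[-4,0,25],"angular":[0,0,0]},{"grip":0,"offset":[-4,0,37],"angular":[0,0,0]},{"grip":0,"offset":[-4,0,37],"angular":[0,0,0]},{"grip":0,"offset":[-4,0,37],"angular":[0,0,0]}]'
python3 -c "
from h import *
from station import manip,vision
print(manip.sense()['q'].round(2),manip.sense()['force'].round(2))
move([.596,-.0765,.339],30,0)
for n in ['scene','side','wrist']:
    s=vision.snapshot(n); cv2.imwrite(f'pics/{n}3.png',s['pixels'][:,:,::-1]); np.savez(f'pics/{n}3.npz',**s)
    print(manip.sense()['force'].round(2))
crop('scene3',230,100,150,200,3,'c7');crop('side3',290,120,130,200,3,'c8')
i=np.hstack([cv2.imread('pics/c7.png')[:570],cv2.imread('pics/c8.png')[:570]])[:, :800];cv2.imwrite('pics/c78.png',i)
"
```

```text
t: 3.85
tcp_pos: [0.6106, -0.0768, 0.3298]
tool_rot: [0.868, -0.003, 0.496, -0.001]
force: [-1.3, 0.7, -0.1]
finger_gap: 1.0
[-0.52  0.27  2.11  1.98  0.49 -0.73] [-1.28  0.74 -0.07]
offset [ 0.6 -0.3  1.4] ang [ 0.1  0.5 -0.4]
[ 0.68 -0.06  0.78]
[ 0.5  -0.12 -0.91]
[ 0.05 -0.22 -0.31]
```

View pics/wrist3.png

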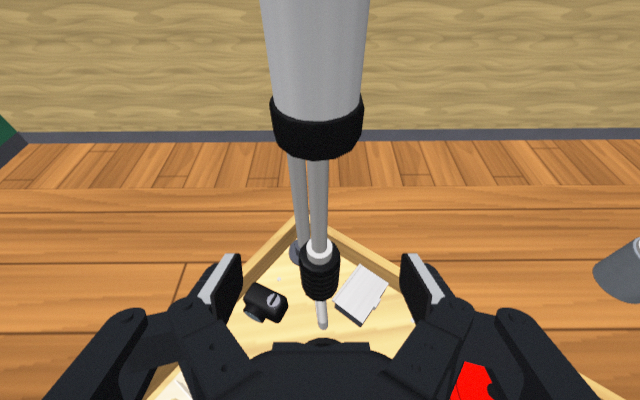

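View pics/c78.png

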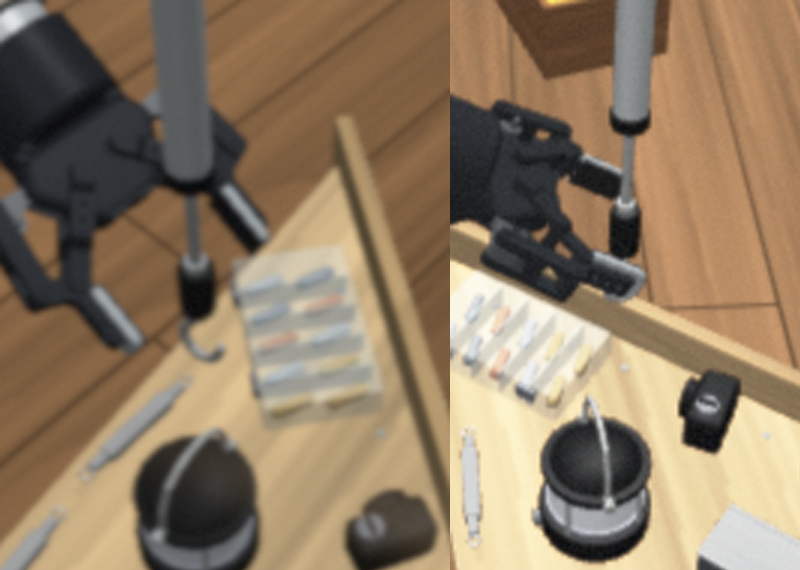

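```bash
python3 -m crank '[{"grip":0.5,"offset":[0,0,1],"angular":[0,0,0]},{"grip":0.7,"offset":[0,0,1],"angular":[0,0,0]},{"grip":1,"offset":[0,0,1],"angular":[0,0,0]},{"grip":1,"offset":[0,0,1],"angular":[0,0,0]},{"grip":1,"offset":[0,0,1],"angular":[0,0,0]},{"grip":1,"offset":[0,0,1],"angular":[0,0,0]},{"grip":1,"offset":[0,0,1],"angular":[0,0,0]},{"grip":1,"offset":[0,0,1],"angular":[0,0,0]}]' 70
python3 -c "
from h import *
from station import manip,vision
for n in ['scene','side','wrist']:
    s=vision.snapshot(n); cv2.imwrite(f'pics/{n}4.png',s['pixels'][:,:,::-1]); np.savez(f'pics/{n}4.npz',**s)
    print(manip.sense()['force'].round(2),manip.sense()['finger_gap'],manip.sense()['tcp_pos'])
crop('scene4',230,100,150,200,3,'c7');crop('side4',290,120,130,200,3,'c8')
i=np.hstack([cv2.imread('pics/c7.png')[:570],cv2.imread('pics/c8.png')[:570]])[:, :800];cv2.imwrite('pics/c78b.png',i)
"
```

```text
t: 4.8
tcp_pos: [0.612, -0.0767, 0.3292]
tool_rot: [0.868, -0.003, 0.497, -0.001]
force: [-0.8, -0.2, 1.9]
finger_gap: 0.211
[-0.16  0.61  1.16] 0.21584172515035513 [ 0.61200047 -0.0767752   0.32919363]
[0.29 0.63 1.74] 0.2110284312282342 [ 0.61198933 -0.07677594  0.32916496]
[-0.76  0.39  1.06] 0.21197449771253168 [ 0.61199053 -0.07675785  0.32918351]
```

View pics/c78b.png

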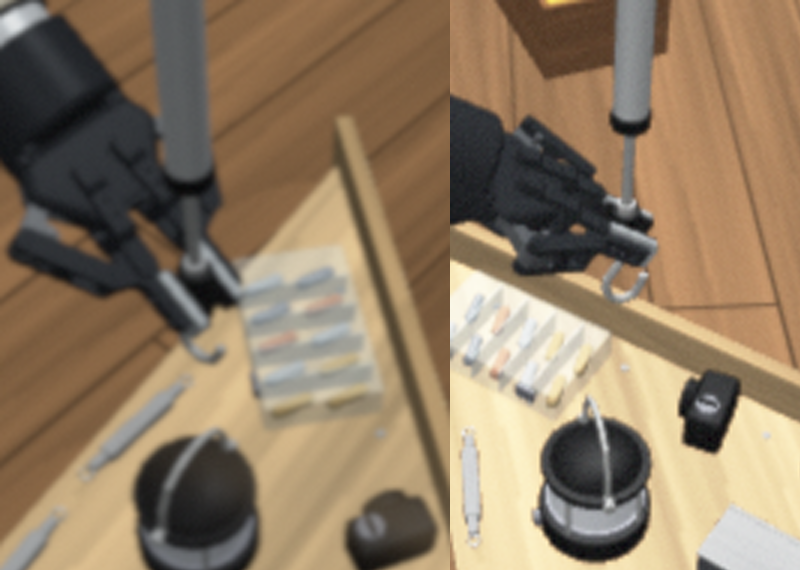

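View pics/wrist4.png

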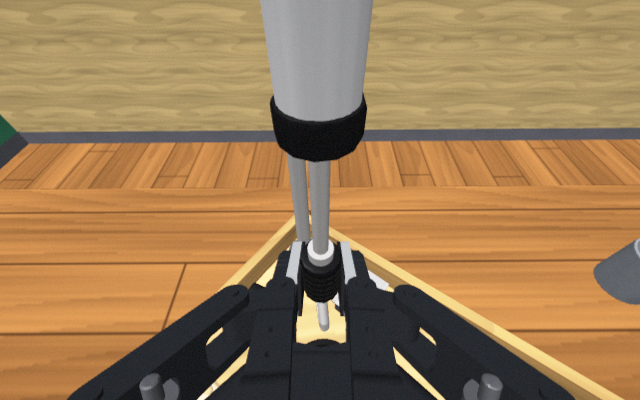

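```bash
python3 -c "
from h import *
move([.573,-.083,.260],None,0,False)
move([.573,-.0834,.189],None,0,False)
move([.573,-.0834,.179],None,0,False)"
```

```text
offset [-79.4   6.8   1.5] ang [0. 0. 0.]
offset [-140.6    7.5   37.5] ang [0. 0. 0.]
offset [-149.2    7.6   42.5] ang [0. 0. 0.]
```

```bash
python3 -m crank '[{"grip":1,"offset":[-10,1,0],"angular":[0,0,0]},{"grip":1,"offset":[-20,2,0],"angular":[0,0,0]},{"grip":1,"offset":[-30,3,0],"angular":[0,0,0]},{"grip":1,"offset":[-40,4,0],"angular":[0,0,0]},{"grip":1,"offset":[-50,5,1],"angular":[0,0,0]},{"grip":1,"offset":[-60,6,1],"angular":[0,0,0]},{"grip":1,"offset":[-70,7,1],"angular":[0,0,0]},{"grip":1,"offset":[-79,7,1],"angular":[0,0,0]},{"grip":1,"offset":[-79,7,1],"angular":[0,0,0]}]'
python3 -c "
from h import *
from station import manip,vision
for n in ['scene','side','wrist']:
    s=vision.snapshot(n); cv2.imwrite(f'pics/{n}5.png',s['pixels'][:,:,::-1]); np.savez(f'pics/{n}5.npz',**s)
    print(manip.sense()['force'].round(2),manip.sense()['finger_gap'],manip.sense()['tcp_pos'])
print(manip.sense()['q'].round(2))
crop('scene5',230,120,130,200,3,'c7');crop('side5',270,120,130,200,3,'c8')
i=np.hstack([cv2.imread('pics/c7.png')[:570],cv2.imread('pics/c8.png')[:570]])[:, :800];cv2.imwrite('pics/c5b.png',i)
move([.573,-.0834,.189],None,0,False)
move([.573,-.0834,.179],None,0,False)
"
```

```text
t: 5.85
tcp_pos: [0.5732, -0.0832, 0.2607]
tool_rot: [0.868, -0.003, 0.497, -0.001]
force: [1.4, 2.0, 4.9]
finger_gap: 0.217
[1.98 1.36 5.62] 0.20955922307633199 [ 0.57353321 -0.08330281  0.26122964]
[1.38 1.86 5.61] 0.21318205419570277 [ 0.5737267  -0.08338221  0.2615844 ]
[2.87 1.8  4.53] 0.20857745457836396 [ 0.57383904 -0.08340834  0.26181818]
[-0.6   0.41  2.27  2.27  0.69 -1.16]
offset [-63.3   0.3  36. ] ang [0. 0. 0.]
offset [-72.    0.3  41. ] ang [0. 0. 0.]
```

View pics/c5b.png

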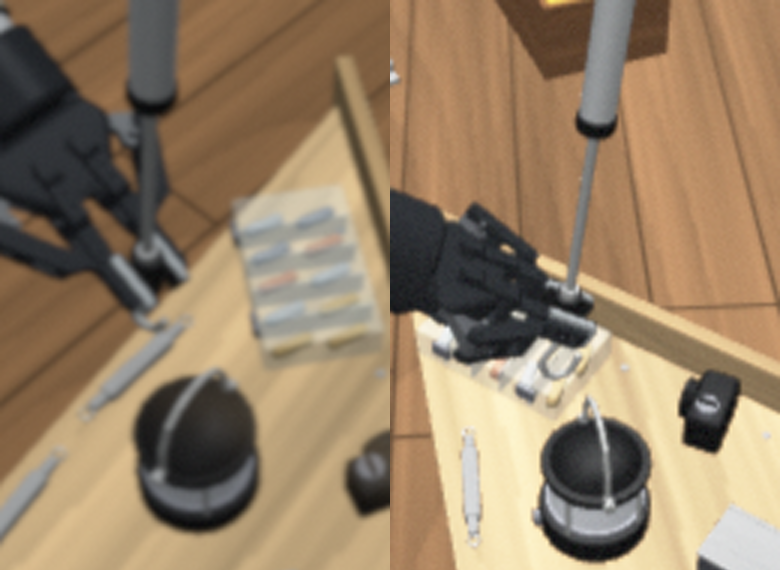

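```bash
python3 -m crank '[{"grip":1,"offset":[-9,0,5],"angular":[0,0,0]},{"grip":1,"offset":[-18,0,10],"angular":[0,0,0]},{"grip":1,"offset":[-27,0,15],"angular":[0,0,0]},{"grip":1,"offset":[-36,0,20],"angular":[0,0,0]},{"grip":1,"offset":[-45,0,25],"angular":[0,0,0]},{"grip":1,"offset":[-54,0,31],"angular":[0,0,0]},{"grip":1,"offset":[-63,0,36],"angular":[0,0,0]},{"grip":1,"offset":[-63,0,36],"angular":[0,0,0]}]'
python3 -c "
from h import *
from station import manip,vision
for n in ['scene','side','wrist']:
    s=vision.snapshot(n); cv2.imwrite(f'pics/{n}6.png',s['pixels'][:,:,::-1]); np.savez(f'pics/{n}6.npz',**s)
    print(manip.sense()['force'].round(2),manip.sense()['finger_gap'],manip.sense()['tcp_pos'])
print(manip.sense()['q'].round(2))
crop('scene6',250,150,110,150,4,'c7');crop('side6',280,150,90,150,4,'c8')
i=np.hstack([cv2.imread('pics/c7.png')[:570],cv2.imread('pics/c8.png')[:570]])[:, :800];cv2.imwrite('pics/c6b.png',i)
move([.573,-.0834,.179],None,0,False)
"
```

```text
t: 6.8
tcp_pos: [0.5737, -0.0833, 0.1894]
tool_rot: [0.866, -0.003, 0.499, -0.001]
force: [0.2, 1.0, 8.5]
finger_gap: 0.214
[0.94 0.73 8.3 ] 0.20831882534180018 [ 0.57383286 -0.08326859  0.18990399]
[1.29 1.51 9.07] 0.2125562826330812 [ 0.57390679 -0.08330999  0.19030345]
[0.67 0.95 8.87] 0.21164733998510704 [ 0.57393287 -0.08333973  0.19051724]
[-0.6   0.64  2.32  2.47  0.91 -1.44]
offset [-10.4   0.1   4.9] ang [0. 0. 0.]
```

View pics/c6b.png

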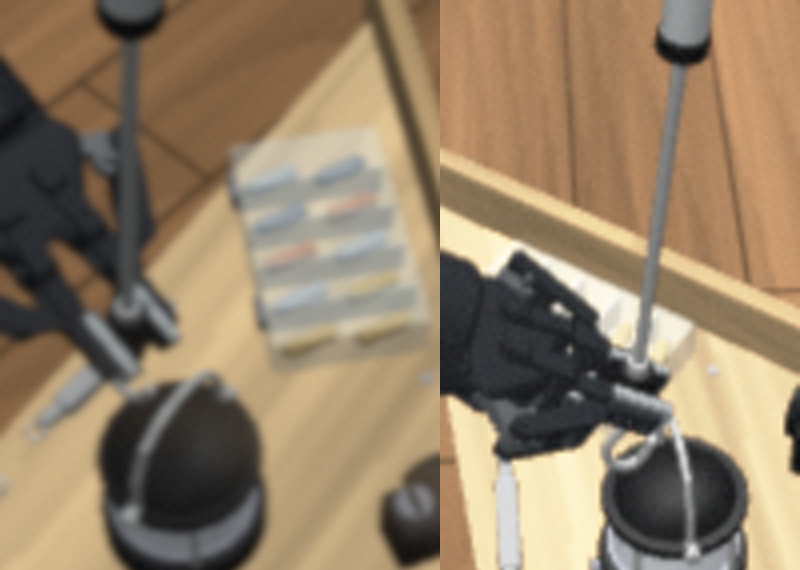

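View pics/wrist6.png

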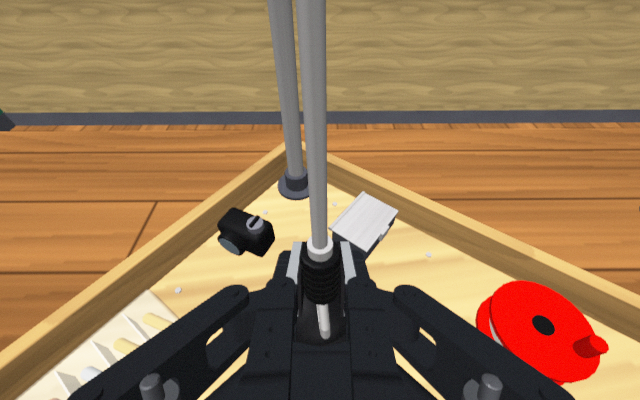

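```bash
python3 -c "
from h import *
A,B=load('scene6'),load('side6')
E=np.array([.596,-.0765,.625]);g=np.array([.5579,-.0831,.2013]);ax=(E-g)/np.linalg.norm(E-g)
u=np.array([.99,.14,0]);u-=ax*(u@ax);u/=np.linalg.norm(u)
s=g-.06*ax;print('seat',s,'d',np.linalg.norm(E-s)-.345)
T=lambda P,c,o,k:(proj(c,P)-np.array(o))*k
for nm,P in dict(grip_top=g+.018*ax,seatwire=s-.003*ax,tip=s+.017*ax+.014*u,back=s+.009*ax-.012*u).items():
    print(nm,'scenecrop',T(P,A,(250,150),4),'sidecrop',T(P,B,(280,150),4)+[440,0])
"
```

```text
seat [ 0.552527   -0.08403076  0.14154831] d 0.14046076199809548
grip_top scenecrop [122.8 305.2] sidecrop [637.6 364.8]
seatwire scenecrop [122.  386.8] sidecrop [623.6 463.6]
tip scenecrop [144.8 383.2] sidecrop [651.6 437.6]
back scenecrop [102.8 362.4] sidecrop [604.8 451.6]
```

```bash
python3 -m crank '[{"grip":1,"offset":[-5,0,3],"angular":[0,0,0]},{"grip":1,"offset":[-11,0,5],"angular":[0,0,0]},{"grip":1,"offset":[-11,0,5],"angular":[0,0,0]},{"grip":1,"offset":[-11,0,5],"angular":[0,0,0]}]'
python3 -c "
from h import *
from station import manip,vision
for n in ['scene','side']:
    s=vision.snapshot(n); cv2.imwrite(f'pics/{n}7.png',s['pixels'][:,:,::-1]); np.savez(f'pics/{n}7.npz',**s)
    print(manip.sense()['force'].round(2),manip.sense()['finger_gap'],manip.sense()['tcp_pos'])
print(manip.sense()['q'].round(2))
crop('scene7',250,150,110,150,4,'c7');crop('side7',280,150,90,150,4,'c8')
i=np.hstack([cv2.imread('pics/c7.png')[:570],cv2.imread('pics/c8.png')[:570]])[:, :800];cv2.imwrite('pics/c7b.png',i)
move([.5988,-.079,.179],None,0,False)
"
```

```text
t: 7.35
tcp_pos: [0.5728, -0.0833, 0.1788]
tool_rot: [0.866, -0.003, 0.501, -0.0]
force: [0.5, 0.4, 9.5]
finger_gap: 0.212
[2.3  1.08 9.18] 0.21062293283681885 [ 0.57279836 -0.08336574  0.17887641]
[1.53 1.61 9.05] 0.21242516146060994 [ 0.57283158 -0.08337573  0.17896797]
[-0.6   0.68  2.33  2.49  0.95 -1.48]
offset [13.  -4.5 22.5] ang [0. 0. 0.]
```

View pics/c7b.png

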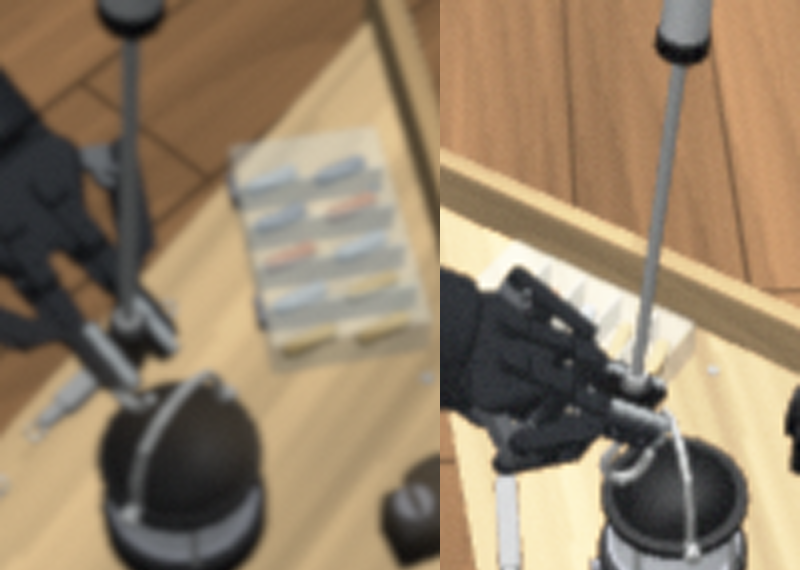

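```bash
python3 -m crank '[{"grip":1,"offset":[2,-1,4],"angular":[0,0,0]},{"grip":1,"offset":[4,-2,8],"angular":[0,0,0]},{"grip":1,"offset":[6,-2,11],"angular":[0,0,0]},{"grip":1,"offset":[8,-3,14],"angular":[0,0,0]},{"grip":1,"offset":[8,-3,14],"angular":[0,0,0]}]'
python3 -c "
from h import *
from station import manip,vision
for n in ['scene','side']:
    s=vision.snapshot(n); cv2.imwrite(f'pics/{n}8.png',s['pixels'][:,:,::-1]); np.savez(f'pics/{n}8.npz',**s)
    print(manip.sense()['force'].round(2),manip.sense()['finger_gap'],manip.sense()['tcp_pos'])
print(manip.sense()['q'].round(2))
crop('scene8',250,150,110,150,4,'c7');crop('side8',280,150,90,150,4,'c8')
i=np.hstack([cv2.imread('pics/c7.png')[:570],cv2.imread('pics/c8.png')[:570]])[:, :800];cv2.imwrite('pics/c8b.png',i)
move([.5988,-.079,.179],None,0,False)
"
```

```text
t: 7.95
tcp_pos: [0.5896, -0.0805, 0.1796]
tool_rot: [0.865, -0.003, 0.502, -0.0]
force: [-0.4, 0.0, 10.1]
finger_gap: 0.212
[0.37 0.18 9.88] 0.21158041735091962 [ 0.58942063 -0.08053235  0.17958193]
[ 0.25  0.43 10.4 ] 0.21155262142514714 [ 0.58931232 -0.08051098  0.17951571]
[-0.57  0.68  2.29  2.51  0.91 -1.45]
offset [ 4.3 -1.6  8.5] ang [0. 0. 0.]
```

View pics/c8b.png

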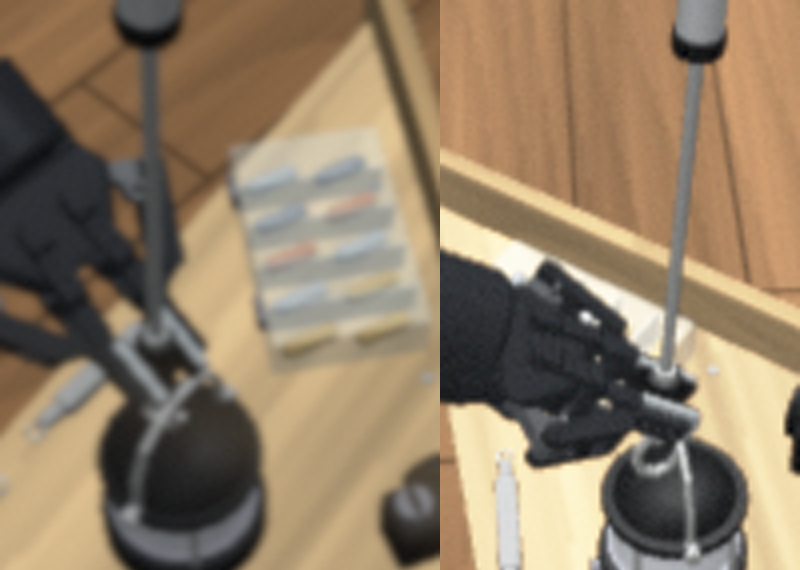

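```bash
python3 -m crank '[{"grip":1,"offset":[2,-1,3],"angular":[0,0,0]},{"grip":1,"offset":[3,-1,6],"angular":[0,0,0]},{"grip":1,"offset":[4,-2,9],"angular":[0,0,0]},{"grip":1,"offset":[4,-2,9],"angular":[0,0,0]}]'
python3 -c "
from h import *
from station import manip,vision
for n in ['scene','side']:
    s=vision.snapshot(n); cv2.imwrite(f'pics/{n}9.png',s['pixels'][:,:,::-1]); np.savez(f'pics/{n}9.npz',**s)
    print(manip.sense()['force'].round(2),manip.sense()['finger_gap'],manip.sense()['tcp_pos'])
print(manip.sense()['q'].round(2))
crop('scene9',250,150,110,150,4,'c7');crop('side9',280,150,90,150,4,'c8')
i=np.hstack([cv2.imread('pics/c7.png')[:570],cv2.imread('pics/c8.png')[:570]])[:, :800];cv2.imwrite('pics/c9b.png',i)
move([.5988,-.079,.179],None,0,False)
move([.5988,-.079,.189],None,0,False)
"
```

```text
t: 8.45
tcp_pos: [0.5993, -0.0788, 0.1791]
tool_rot: [0.865, -0.004, 0.502, -0.0]
force: [-3.7, -0.5, 12.2]
finger_gap: 0.211
[-4.32 -1.36 10.69] 0.21042969662722574 [ 0.59903439 -0.07877111  0.17899861]
[-3.47 -0.7  12.  ] 0.21268026633288023 [ 0.59889934 -0.07880524  0.17893207]
[-0.55  0.68  2.27  2.53  0.89 -1.44]
offset [ 0.   0.2 -0.1] ang [0. 0. 0.]
offset [ 8.7  0.2 -5.1] ang [0. 0. 0.]
```

View pics/c9b.png

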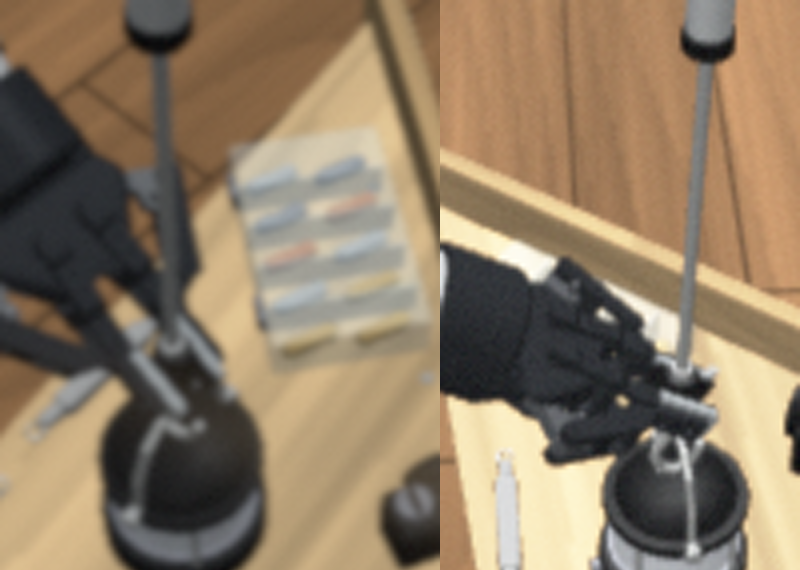

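```bash
python3 -c "
from h import *
crop('side7',325,240,50,70,8,'a7');crop('side9',325,240,50,70,8,'a9')
i=np.hstack([cv2.imread('pics/a7.png'),cv2.imread('pics/a9.png')]);cv2.imwrite('pics/a79.png',i)
A,B=load('scene9'),load('side9')
E=np.array([.596,-.0765,.625]);g=np.array([.5989-.016,-.0787,.1897]);ax=(E-g)/np.linalg.norm(E-g)
u=np.array([.99,.14,0]);u-=ax*(u@ax);u/=np.linalg.norm(u)
s=g-.06*ax;print('seat',s)
for nm,P in dict(grip_top=g+.018*ax,seatwire=s-.003*ax,tip=s+.017*ax+.014*u,back=s+.009*ax-.012*u,bail=np.array([.581,-.079,.1575])).items():
    print(nm,proj(A,P),'side crop',(proj(B,P)-[325,240])*8)
for n in ('scene','side'):
  a=cv2.cvtColor(cv2.imread(f'pics/{n}7.png'),6);b=cv2.cvtColor(cv2.imread(f'pics/{n}9.png'),6)
  box=(slice(275,310),slice(310,365)) if n=='side' else (slice(265,300),slice(270,325))
  print(n,cv2.phaseCorrelate(np.float32(a[box]),np.float32(b[box])))
"
```

```text
seat [ 0.58109519 -0.0790031   0.12972792]
grip_top [291.8 235.7] side crop [123.2  23.2]
seatwire [292.7 256.5] side crop [107.2 214.4]
tip [298.2 255.4] side crop [160.  162.4]
back [287.8 250.6] side crop [ 68.  193.6]
bail [292.  248.8] side crop [109.6 144.8]
scene ((0.21150452604051395, 0.028482194234072722), 0.969466585803915)
side ((0.09813819967494908, -0.2311376844813715), 0.9668915700029443)
```

View pics/a79.png

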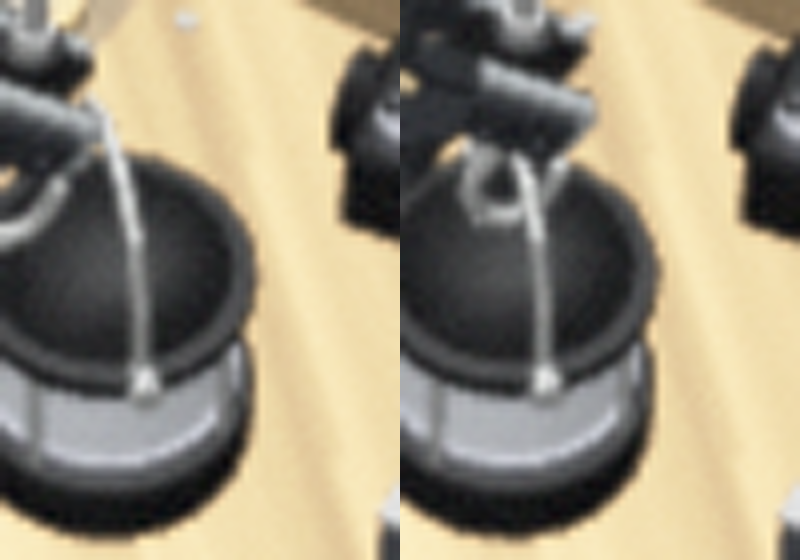

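```bash
python3 -c "
from station import manip
s=manip.sense();print(s['ft_torque'],s['force'])"; python3 -m crank '[{"grip":1,"offset":[2,0,-1],"angular":[0,0,0]},{"grip":1,"offset":[4,0,-2],"angular":[0,0,0]},{"grip":1,"offset":[4,0,-2],"angular":[0,0,0]}]'
python3 -c "
from station import manip,vision
for i in range(4):
    vision.snapshot('side');s=manip.sense();print(s['force'].round(2),s['ft_torque'].round(2),s['tcp_pos'].round(4))
"
```

```text
[-0.09025437 -1.5171814   0.02022616] [-3.46501735 -0.69540825 12.00265909]
t: 8.85
tcp_pos: [0.5993, -0.0787, 0.1833]
tool_rot: [0.865, -0.003, 0.502, -0.0]
force: [-0.1, -0.4, 8.8]
finger_gap: 0.213
[-1.79 -0.47  9.35] [ 0.   -1.37  0.12] [ 0.5993 -0.0787  0.1832]
[-1.1  -0.48  9.46] [-0.03 -1.43  0.13] [ 0.5993 -0.0787  0.1832]
[-1.07  0.48  8.94] [ 0.02 -1.41  0.18] [ 0.5993 -0.0788  0.1832]
[-0.63  0.76  9.71] [ 0.08 -1.39  0.16] [ 0.5993 -0.0787  0.1831]
```

```bash
python3 -m crank '[{"grip":1,"offset":[3,0,-1],"angular":[0,0,0]},{"grip":1,"offset":[5,0,-3],"angular":[0,0,0]},{"grip":1,"offset":[8,0,-4],"angular":[0,0,0]},{"grip":1,"offset":[10,0,-6],"angular":[0,0,0]},{"grip":1,"offset":[12,0,-7],"angular":[0,0,0]},{"grip":1,"offset":[12,0,-7],"angular":[0,0,0]}]'
python3 -c "
from h import *
from station import manip,vision
for n in ['scene','side','scene']:
    s=vision.snapshot(n); cv2.imwrite(f'pics/{n}10.png',s['pixels'][:,:,::-1]); np.savez(f'pics/{n}10.npz',**s)
    print(manip.sense()['force'].round(2),manip.sense()['tcp_pos'])
crop('scene10',265,200,60,100,7,'c7');crop('side10',310,220,55,90,7,'c8')
i=np.hstack([cv2.imread('pics/c7.png')[:600],cv2.imread('pics/c8.png')[:630][:600]]) if 0 else np.hstack([cv2.imread('pics/c7.png')[:595],cv2.imread('pics/c8.png')[:595]]);cv2.imwrite('pics/c10b.png',i[:, :800])
"
```

```text
t: 9.65
tcp_pos: [0.5993, -0.0787, 0.1971]
tool_rot: [0.865, -0.003, 0.501, -0.0]
force: [-1.0, 0.2, 9.1]
finger_gap: 0.211
[-2.2   1.12  9.06] [ 0.59924828 -0.07873084  0.19697302]
[-1.16  0.87  8.53] [ 0.59921773 -0.07869404  0.19688151]
[-0.87  0.35  9.16] [ 0.59921576 -0.0787213   0.19682366]
```

View pics/c10b.png

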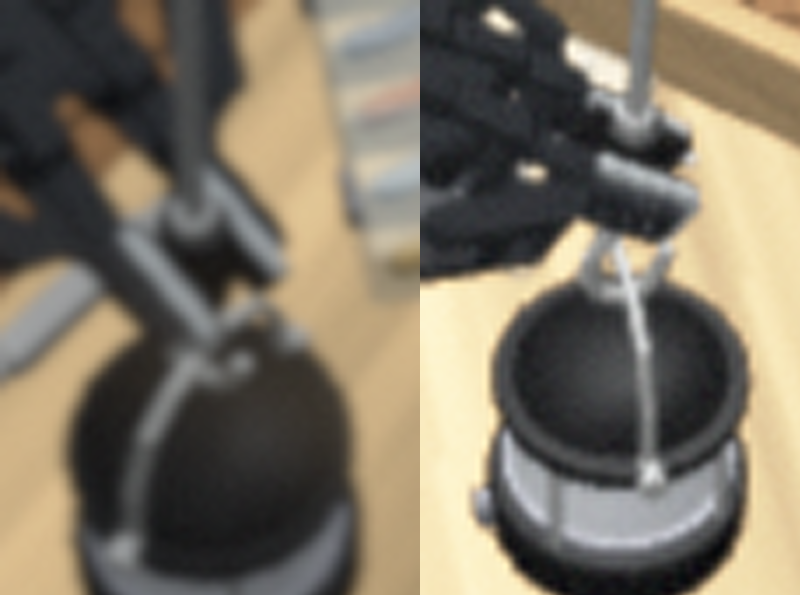

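```bash
python3 -m crank '[{"grip":1,"offset":[2,0,-1],"angular":[0,0,0]},{"grip":1,"offset":[4,0,-2.5],"angular":[0,0,0]},{"grip":1,"offset":[6,0,-3.5],"angular":[0,0,0]},{"grip":1,"offset":[8,0,-5],"angular":[0,0,0]},{"grip":1,"offset":[10,0,-6],"angular":[0,0,0]},{"grip":1,"offset":[12,0,-7],"angular":[0,0,0]},{"grip":1,"offset":[14,0,-8],"angular":[0,0,0]},{"grip":1,"offset":[14,0,-8],"angular":[0,0,0]}]'
python3 -c "
from h import *
from station import manip,vision
f=[]
for n in ['scene','side']*5:
    s=vision.snapshot(n); cv2.imwrite(f'pics/{n}11.png',s['pixels'][:,:,::-1]); np.savez(f'pics/{n}11.npz',**s)
    f.append(manip.sense()['force'])
print(np.mean(f,0),np.std(f,0),manip.sense()['tcp_pos'])
crop('scene11',265,200,60,100,7,'c7');crop('side11',310,210,55,90,7,'c8')
i=np.hstack([cv2.imread('pics/c7.png')[:595],cv2.imread('pics/c8.png')[:595]]);cv2.imwrite('pics/c11b.png',i[:, :800])
"
```

```text
t: 10.6
tcp_pos: [0.5971, -0.0782, 0.2094]
tool_rot: [0.868, -0.004, 0.497, -0.001]
force: [-1.6, -0.4, 2.9]
finger_gap: 0.214
[-1.12494529  0.38919112  2.45771172] [0.45090867 0.50574268 0.58787754] [ 0.596916   -0.07816988  0.20885944]
```

View pics/c11b.png

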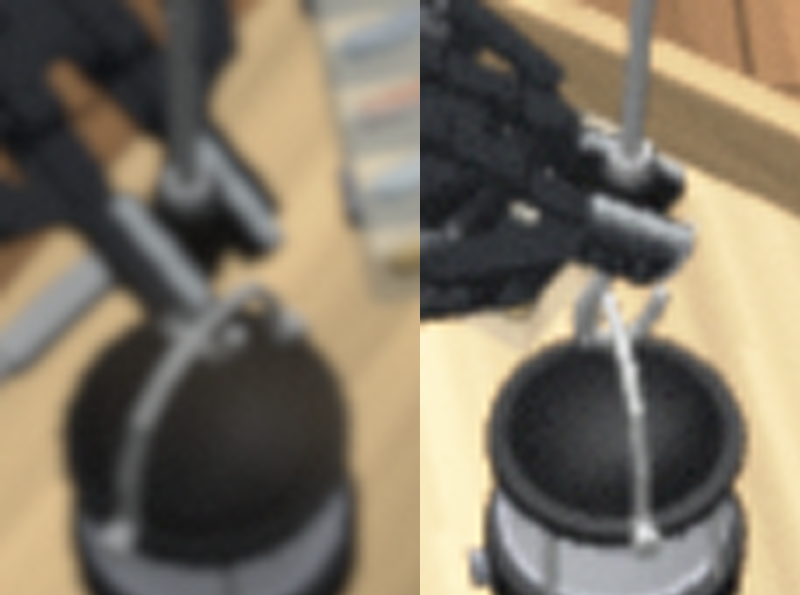

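```bash
python3 -m crank '[{"grip":1,"offset":[2,0,-1],"angular":[0,0,0]},{"grip":1,"offset":[4,0,-1],"angular":[0,0,0]},{"grip":1,"offset":[6,0,-1],"angular":[0,0,0]},{"grip":1,"offset":[8,0,-1],"angular":[0,0,0]},{"grip":1,"offset":[10,0,-2],"angular":[0,0,0]},{"grip":1,"offset":[12,0,-2],"angular":[0,0,0]},{"grip":1,"offset":[14,0,-2],"angular":[0,0,0]},{"grip":1,"offset":[14,0,-2],"angular":[0,0,0]},{"grip":1,"offset":[14,0,-2],"angular":[0,0,0]}]'
cat >> h.py <<'E'
def look(k,n=10,sc=(265,190),sd=(310,200)):
    from station import manip,vision
    f=[];p=[]
    for i in range(n):
        nm=['scene','side'][i%2];s=vision.snapshot(nm);f.append(manip.sense()['force']);p.append(manip.sense()['tcp_pos'])
        if i<2: cv2.imwrite(f'pics/{nm}{k}.png',s['pixels'][:,:,::-1]); np.savez(f'pics/{nm}{k}.npz',**s)
    print('F',np.mean(f,0).round(2),'sd',np.std(f,0).round(2),'p',p[0].round(4),p[-1].round(4),manip.sense()['q'].round(2),manip.sense()['t'])
    crop(f'scene{k}',*sc,57,85,7,'t1');crop(f'side{k}',*sd,57,85,7,'t2')
    cv2.imwrite(f'pics/L{k}.png',np.hstack([cv2.imread('pics/t1.png'),cv2.imread('pics/t2.png')]))
E
python3 -c "
from h import *
look(12)"
```

```text
t: 12.0
tcp_pos: [0.6024, -0.0783, 0.2221]
tool_rot: [0.868, -0.004, 0.496, -0.001]
force: [-1.1, -0.1, 0.8]
finger_gap: 0.212
F [-0.83  0.1   1.38] sd [0.32 0.61 0.49] p [ 0.6023 -0.0783  0.2221] [ 0.6023 -0.0782  0.222 ] [-0.54  0.54  2.23  2.43  0.74 -1.29] 12.5
```

View pics/L12.png

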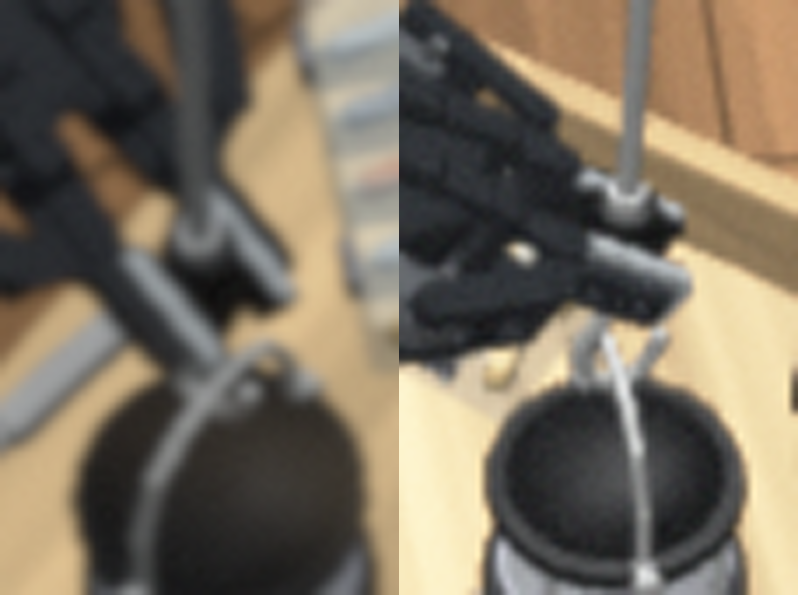

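```bash
python3 -m crank '[{"grip":1,"offset":[2.5,0,0],"angular":[0,0,0]},{"grip":1,"offset":[5,0,0],"angular":[0,0,0]},{"grip":1,"offset":[8,-0.5,-1],"angular":[0,0,0]},{"grip":1,"offset":[11,-0.5,-1],"angular":[0,0,0]},{"grip":1,"offset":[14,-1,-1],"angular":[0,0,0]},{"grip":1,"offset":[17,-1,-1.5],"angular":[0,0,0]},{"grip":1,"offset":[20,-1.5,-2],"angular":[0,0,0]},{"grip":1,"offset":[22,-1.5,-2],"angular":[0,0,0]},{"grip":1,"offset":[22,-1.5,-2],"angular":[0,0,0]},{"grip":1,"offset":[22,-1.5,-2],"angular":[0,0,0]}]'
python3 -c "
from h import *
look(13,40,(265,185),(310,190))"
```

```text
t: 13.5
tcp_pos: [0.6118, -0.0769, 0.242]
tool_rot: [0.868, -0.004, 0.496, -0.001]
force: [-1.7, 0.8, -0.4]
finger_gap: 0.219
F [-1.06  0.29  0.31] sd [0.48 0.47 0.51] p [ 0.6117 -0.0769  0.2419] [ 0.6118 -0.0769  0.2421] [-0.52  0.49  2.19  2.38  0.66 -1.2 ] 15.5
```

View pics/L13.png

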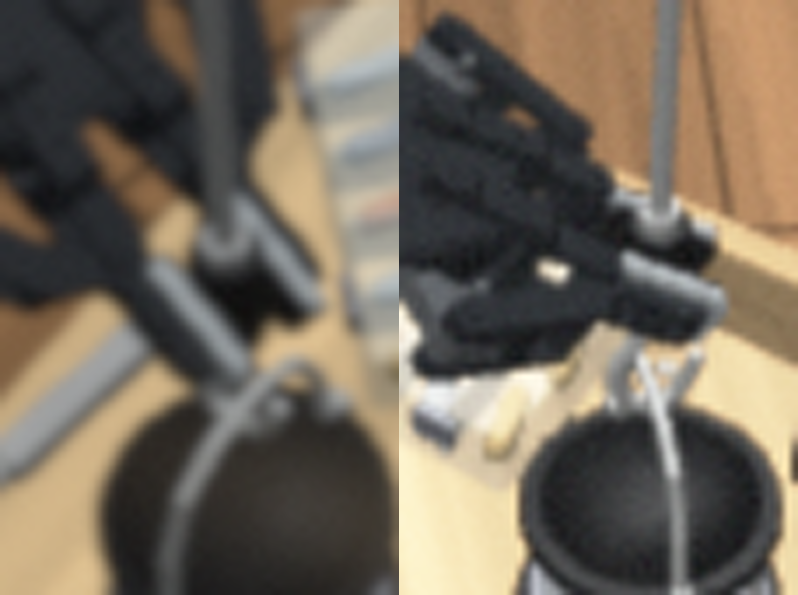

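```bash
python3 -m crank '[{"grip":1,"offset":[1.5,0,-1],"angular":[0,0,0]},{"grip":1,"offset":[3,0,-2],"angular":[0,0,0]},{"grip":1,"offset":[4.5,0,-2.5],"angular":[0,0,0]},{"grip":1,"offset":[4.5,0,-2.5],"angular":[0,0,0]},{"grip":1,"offset":[4.5,0,-2.5],"angular":[0,0,0]}]'
python3 -c "
from h import *
look(14,60,(265,185),(310,190))
from station import vision
s=vision.snapshot('wrist');cv2.imwrite('pics/w14.png',s['pixels'][:,:,::-1])"
```

```text
t: 16.0
tcp_pos: [0.612, -0.0769, 0.2474]
tool_rot: [0.868, -0.003, 0.497, -0.001]
force: [-0.8, 0.3, -0.3]
finger_gap: 0.212
F [-0.91  0.1  -0.03] sd [0.47 0.48 0.42] p [ 0.6119 -0.0769  0.2473] [ 0.6119 -0.0769  0.2473] [-0.52  0.47  2.19  2.36  0.65 -1.18] 19.0
```

View pics/w14.png

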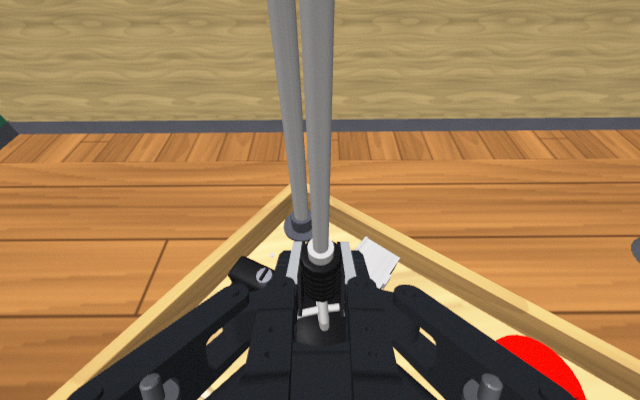

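View pics/side14.png

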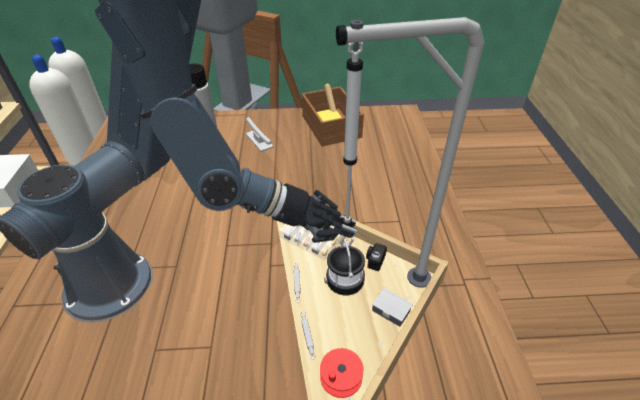

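```bash
python3 -m crank '[{"grip":0.9,"offset":[0,0,0],"angular":[0,0,0]},{"grip":0.82,"offset":[0,0,0],"angular":[0,0,0]},{"grip":0.79,"offset":[0,0,0],"angular":[0,0,0]},{"grip":0.77,"offset":[0,0,0],"angular":[0,0,0]},{"grip":0.75,"offset":[0,0,0],"angular":[0,0,0]},{"grip":0.73,"offset":[0,0,0],"angular":[0,0,0]},{"grip":0.7,"offset":[0,0,0],"angular":[0,0,0]},{"grip":0.7,"offset":[0,0,0],"angular":[0,0,0]}]' 20
python3 -c "
from h import *
look(15,2,(265,185),(310,190))
from station import vision
s=vision.snapshot('wrist');cv2.imwrite('pics/w15.png',s['pixels'][:,:,::-1])
a=cv2.cvtColor(cv2.imread('pics/side14.png'),6);b=cv2.cvtColor(cv2.imread('pics/side15.png'),6)
box=(slice(252,292),slice(325,366));print(cv2.phaseCorrelate(np.float32(a[box]),np.float32(b[box])))"
```

```text
t: 19.85
tcp_pos: [0.612, -0.0769, 0.2472]
tool_rot: [0.868, -0.004, 0.496, -0.001]
force: [-0.5, -0.0, 0.1]
finger_gap: 0.3
F [ 1.05 -0.11 -0.43] sd [0.01 0.16 0.37] p [ 0.6119 -0.0769  0.2472] [ 0.6119 -0.0769  0.2472] [-0.52  0.47  2.19  2.36  0.65 -1.18] 19.95
((-0.715624686382565, -0.23072858918984807), 0.9068882960743374)
```

View pics/w15.png

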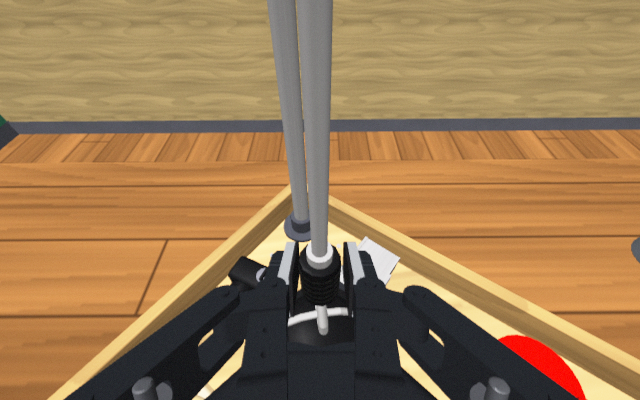

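View pics/L15.png

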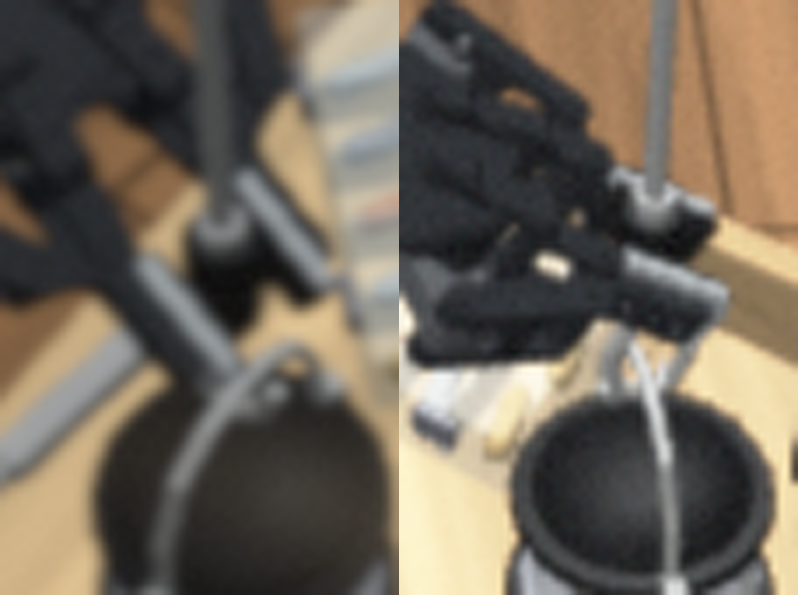

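```bash
python3 -m crank '[{"grip":0.6,"offset":[0,0,0],"angular":[0,0,0]},{"grip":0.5,"offset":[0,0,0],"angular":[0,0,0]},{"grip":0.4,"offset":[0,0,0],"angular":[0,0,0]},{"grip":0.4,"offset":[0,0,-5],"angular":[0,0,0]},{"grip":0.4,"offset":[0,0,-15],"angular":[0,0,0]},{"grip":0.4,"offset":[0,0,-30],"angular":[0,0,0]},{"grip":0.4,"offset":[0,0,-50],"angular":[0,0,0]},{"grip":0.4,"offset":[0,0,-75],"angular":[0,0,0]},{"grip":0.4,"offset":[0,0,-90],"angular":[0,0,0]},{"grip":0.4,"offset":[0,0,-90],"angular":[0,0,0]}]'
python3 -c "
from h import *
look(16,2,(265,185),(310,190))
from station import vision
from time import sleep
s=vision.snapshot('wrist');cv2.imwrite('pics/w16.png',s['pixels'][:,:,::-1])
a=None
for i in range(30):
    s=vision.snapshot('side');b=np.float32(cv2.cvtColor(s['pixels'],7)[225:295,322:368])
    if a is None:a=b
    elif i%2==0: print(np.round(cv2.phaseCorrelate(a,b)[0],2).tolist(),end=' ')
"
```

```text
t: 21.0
tcp_pos: [0.5325, -0.0763, 0.2938]
tool_rot: [0.868, -0.004, 0.497, -0.0]
force: [0.5, -0.3, -0.5]
finger_gap: 0.602
F [ 0.14 -0.16 -0.12] sd [1.01 0.42 0.22] p [ 0.5336 -0.0769  0.2937] [ 0.5343 -0.0771  0.2934] [-0.66  0.28  2.32  2.13  0.67 -1.04] 21.1
[-0.0, -0.03] [-0.0, -0.01] [0.01, -0.02] [0.03, -0.02] [-0.02, -0.02] [0.04, -0.02] [0.01, 0.01] [0.02, 0.02] [0.03, -0.01] [0.01, -0.01] [-0.01, -0.01] [-0.01, 0.0] [0.03, -0.03] [0.02, -0.01]
```

View pics/w16.png

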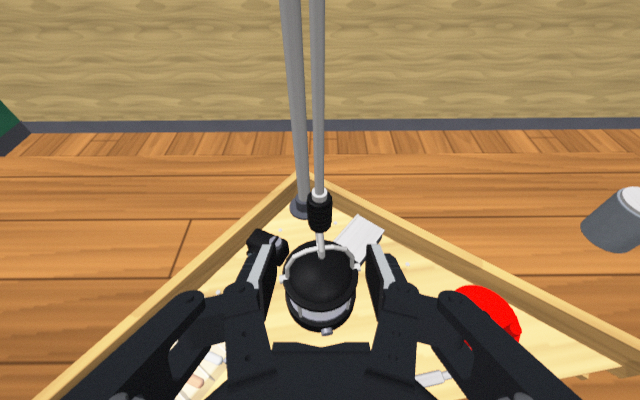

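View pics/side16.png

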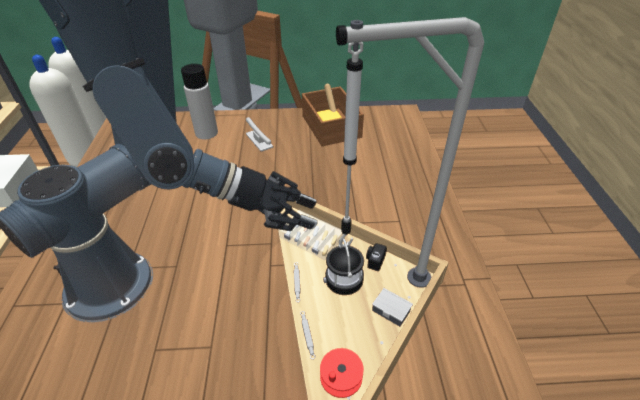

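View pics/L16.png

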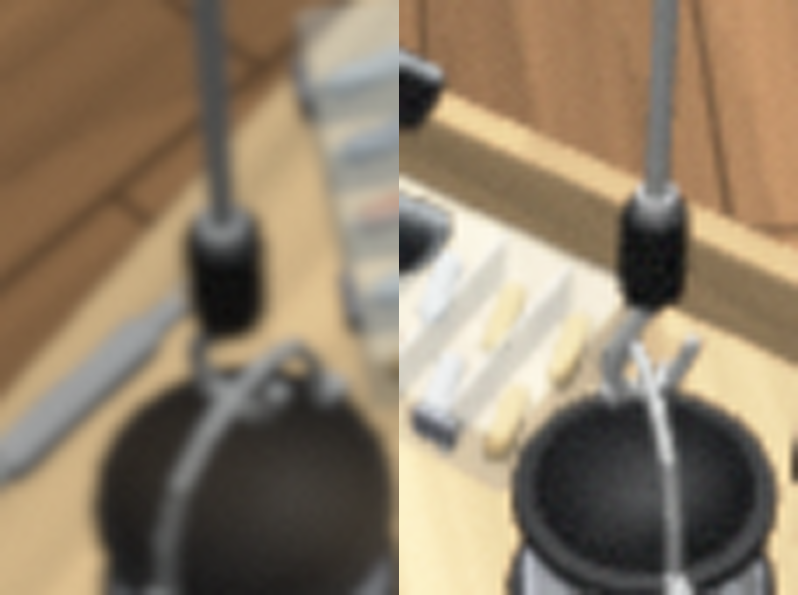

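The lantern hangs still and clear of the shelf, with the bail seated in the hook and the gripper well away. I'm handing the job in.

```bash
python3 -c "
from station import manip
print(manip.sense()['t']);print(manip.sign_off())"
```

```text
22.65
the job is handed in; nothing more can be done
None
```

The lantern hangs on the lamp hook by itself, clear of the shelf, and I handed the job in at 22.65 s.

**What I did:** I took the grip at about 30° of tilt from the robot's side and drew the hook down about 0.15 m. I passed it under the bail, then let it rise at 2–3 cm/s until the vertical force averaged −0.03 N. Then I opened the fingers slowly and backed away.

**Last checks:**
- **Motion:** over 1.5 s after release the lantern moved less than 0.05 px in the side view.
- **Height:** I work out the foot at about 73 mm above the bench, or 43 mm above the shelf. The lantern's weight works out at about 0.6 kg.
- **Seating:** the scene and side pictures show the bail in the bottom of the hook and the lantern upright. The gripper is about 90 mm back along its axis and touching nothing.
- **Other tackle:** it looks unmoved in the pictures, but I did not measure it.

**What disagreed:**
- **Brush against the lantern:** while passing under the bail the hook touched something, most likely the lantern's cap, although I had worked out about 8 mm of clearance. It showed as roughly 4 N sideways and 2 N upward, and moved the lantern by about 0.2 px. It stopped once I raised the hook 4 mm.
- **Sideways force:** a reading of about −1 N stayed while I held the balanced hook. On release the lantern shifted less than 1 px, about 2 mm, without a visible swing.

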